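# Feel for the flush tray release

### The job

One of the four flush steel discs in the flat panel is the hidden release button for the tilting tray; the other three are rigid blanks that look just like it. Feel the discs with closed fingertips until one gives way, press it fully home and keep it down until the nylon spacer has rolled off the tray into the catch bin, then let go so that the tray swings back. Work the tray only by the button: do not touch the tray station or the spacer, pick nothing up, and leave the loose things on the counter where they are.

Things in the scene. Friction and masses are not known exactly. Their poses are not given: they have to be found in the camera images.
- panel: the release panel: flat aluminium block fixed on the counter, 200 x 200, 40 tall; origin at the centre of its underside, z up, x and y along its sides. In its top are four round wells, 62 across, in a square 90 apart; each holds a flat steel disc, 60 across, its face 2 mm below the panel's. All look alike: three are rigid blanks, one (any of them) is the release button
- panel_hole0 (a point): centre of the mouth of the panel's well at panel x -45, y -45 mm, level with the panel's top face (40 mm above the counter), 2 mm above its disc
- panel_hole1 (a point): centre of the mouth of the panel's well at panel x -45, y 45 mm, level with the panel's top face (40 mm above the counter), 2 mm above its disc
- panel_hole2 (a point): centre of the mouth of the panel's well at panel x 45, y -45 mm, level with the panel's top face (40 mm above the counter), 2 mm above its disc
- panel_hole3 (a point): centre of the mouth of the panel's well at panel x 45, y 45 mm, level with the panel's top face (40 mm above the counter), 2 mm above its disc
- release (a joint): how far the release button is pressed, m: 0 at rest, 0.006 fully down; it springs back when let go. The button starts to give under about 2 N and is fully down at about 6 N; the blanks do not give at all
- tray (a joint): tilt of the tray, rad: 0 at rest (leaning slightly back), following the button up to 0.54 (tipped forward) when it is fully down, and back again when the button is let go
- station: tray station fixed on the counter, 260 x 130, 140 tall: origin at the centre of its underside, z up. An aluminium tray (100 x 86) hangs between two uprights, its hinge at x -45, z 110 mm, and tips toward the station's +x, over an open catch bin (inside x -1 to 121, y -54 to 54 mm, floor at z 12 mm, walls up to 93 mm).
- spacer: white nylon bolt spacer, a round tube 24 across and 40 long, lying across the tray against its back lip; origin at its centre, y along its axis. It rolls off when the tray is tipped fully.
- post: bystander, loose on the counter (sizes in mm): brass top-post adapter: tapered stub 30 tall on a 28 wide foot; origin at its underside
- cover: bystander, loose on the counter (sizes in mm): grey bakelite terminal cover, about 75 x 34 x 30; origin at its underside
- busbar: bystander, loose on the counter (sizes in mm): copper bus bar offcut, 90 x 22 x 6, lying flat; origin at its underside
- spanner: bystander, loose on the counter (sizes in mm): steel combination spanner, 170 long, lying flat (origin under its length); origin at its underside
- brush: bystander, loose on the counter (sizes in mm): terminal brush, 160 long, lying flat; origin at its underside
- tin: bystander, loose on the counter (sizes in mm): round steel grease tin, 60 across, 55 tall; origin at its underside
Things that resemble listed ones, but are neither listed nor needed, are in the scene too. Several things have the shape of the spacer; the one meant has the colours described above.

How it is judged:
On the way:
1. the release button is pressed home with the fingers (value of joint release above 0.005 m and contact force between the fingers and anything else above 1 N), for 0.1 s.
At the end, for the whole second after the job is handed in: the spacer lies at rest (under 50 mm/s) on the floor of the catch bin, its centre inside the walls and under 50 mm above the station's underside; the button is back up within 1 mm and the tray back within 0.08 rad (x of spacer in the frame of station between 0 and 0.122 m and y of spacer in the frame of station between -0.055 and 0.055 m and z of spacer in the frame of station between 0.01 and 0.05 m and linear speed of spacer below 0.05 m/s and value of joint release below 0.001 m and value of joint tray below 0.08 rad); the robot touches nothing.
It fails at once if the robot touches the tray station (contact force between any of the arm, the fingers and station above 0.5 N).
It fails at once if the robot touches the spacer (contact force between any of the arm, the fingers and spacer above 0.5 N).
It fails at once if a loose bystander is moved more than 20 mm or picked up (distance of any of post, cover, busbar, spanner, brush, tin from where it was at the start of the episode above 0.02 m).
It also fails if it takes over 58 s, if anything falls off the work surface, if the arm or the gripper's body presses on something with over 40 N, if the wrist force passes 120 N, or if a joint passes its speed limit or range.

### The arm

A 6-joint arm with a two-finger parallel gripper is mounted at the origin on the work surface. World frame = base frame: x ahead of the robot, y to its left, z up, the work surface at z = 0. Lengths are in m, angles in rad, forces in N, time in s.
With the tool pointing down it reaches from about 0.35 to 0.925 m from the base axis. Payload 6.4 kg.
Tool frame: the origin (TCP) lies at the very end of the fingers, on their centre line; the grasp point (between the pads) lies 19 mm behind it; z points along the fingers, x is the direction in which the jaws open and shut, and the axes are right-handed (so a half turn about z gives the same grasp; the last joint's range is limited). The gripper opens to 94 mm and grips with 3 to 60 N. Pads are 16 mm wide; open, the fingers measure 119 mm over their backs; the gripper's body (75 mm by 177 mm) begins 78 mm behind the grasp point.
Start: joints at [-0.174, 0.245, 1.558, -0, 1.339, -0.174], TCP at [0.65, 0, 0.205] pointing down, gripper open.
Joint ranges: [-3.13, 3.13], [-1.02, 2.26], [0.13, 2.54], [-0.95, 4.09], [0.21, 2.88], [-2.74, 2.74]. Speed limits (rad/s): [2.57, 2.57, 3.14, 3.14, 3.14, 3.14].

### API

Orientations are given as a 3x3 rotation matrix whose columns are the frame's x, y, z axes.
In Python, from cell import ctrl, imaging, boxes_of gives the robot as it stands.
- The arm moves only by the tool arm_command, never from a script. Its argument "rows" is a list of rows, each an object of numbers: "dx", "dy", "dz": the shift along the tool's x, y, z each as a share of 0.06 m, from -1 to 1; "yaw": the turn about the tool's z as a share of 0.1 rad, from -1 to 1. A call has exactly 5 rows; each row shifts and turns the commanded pose from where the row before left it, along the tool's axes as they then stand; what a row does not reach is not made up. A row lasts 1/8 s, in which the tool goes at most 62.5 mm and 10.7 degrees, less where a joint would pass 70% of its speed; a pose out of reach is approached as far as the arm can. A call with a number of a shift or a turn outside -1 to 1 is refused whole. A call with a gripper value outside its range is refused whole. "claw" is the finger opening in mm, from 0 to 94, set as the call begins (left out, the last holds). The fingers move at their own pace and stop on an object; the grip force is fixed at half the most. Time passes only in rows, so rows that do not move let the fingers close, or fill a call up. It gives the time, the measured TCP pose, the force and the opening at its end, in the units of the state.
- ctrl.state(): the state, without advancing time (a new reading comes with each control period).
- imaging.capture(name): name is "scene" or "side" or "wrist"; returns a dict with "pixels" (480x640x3 uint8, red, green, blue), "range_z" (480x640 float32, m along the optical axis (not along the pixel's ray), 0 where there is no reading), "fx", "fy", "cx", "cy" (pixels), "R" (3x3) and "t" (3): a world point X has camera coordinates R X + t. Camera axes: x right, y down, z forward; pixel columns grow to the right and rows downward; lengths in m; the calibration is good to about 2 mm. A picture is of the moment at which its call begins.
- ctrl.finish_job(): hands the job in, once; it reports no verdict.
Trained networks look in a picture, given as the dict that the camera call returned (one of the last four; its "shot" number tells which), for a name from the list of things; names that differ only in an ending like _2 or _b are one class to them, and where a whole thing is asked for, a point or a joint stands for the part that bears it (a point fixed in the world has none). Each returns a list of dicts, best first, with "conf" (0 to 1); they miss things now and then, are a little off and sometimes report something else, mostly with a low value. They report only what shows in the picture. A call takes as long as a camera call. They do not tell look-alikes from the thing itself.
- boxes_of(query, picture): "centre" ([x, y, z] in m, in world coordinates, good to about 4 mm: the middle of the surface that is visible of it).
The state is a dict: "t": time; "qpos": joint angles; "joint_velocities": joint speeds; "tau": joint torques, N m; "tool_pos": TCP position; "eef_rot": TCP orientation; "force": force on the tool from outside, world axes, zero at the start; "torque": the same for the moment, N m; "finger_gap": opening from 0.0 (shut) to 1.0 (fully open).
Only numpy, scipy, OpenCV 4.12 (cv2) and the standard library are available. Lean on these libraries where they do the work, as an engineer would, in place of code of your own. Each camera call takes 0.05 s, during which the arm holds its last target. There are 200 camera calls.

## Working session

There is one attempt and no reset: what is moved stays moved. The work goes in short steps, Python scripts to look and compute and a tool call to move; the robot and the scene stay as the last step left them, time stands still between calls to the robot, and variables do not carry over. Pictures are saved under pics/ and viewed, on a budget of 10 in all, crops included, one or two more only if the job needs it, and the job is handed in when it is done.

Besides the shell and the picture viewer there is one more tool, called after "Request:" as name([rows], argument=value, ...), one row to a line, values as JSON. arm_command: Moves the arm, as the interface text tells. Shift numbers are shares of 0.06 m and turn numbers shares of 0.1 rad, none past 1 either way. Its arguments: {"type":"object","properties":{"rows":{"type":"array","items":{"type":"object","properties":{"dx":{"type":"number"},"dy":{"type":"number"},"dz":{"type":"number"},"yaw":{"type":"number"}}}},"claw":{"type":"number"}},"required":["rows"]}

```bash
mkdir -p pics; ls; python3 - <<'E'
from cell import ctrl, imaging, boxes_of
import cv2, numpy as np
s=ctrl.state(); print(s['t'],s['tool_pos'],s['eef_rot'],s['force'],s['finger_gap'])
for n in ("scene","side"):
    p=imaging.capture(n); cv2.imwrite(f"pics/{n}0.png",p["pixels"][:,:,::-1])
    for q in ("panel","panel_hole0","station","spacer","tray","post","cover","busbar","spanner","brush","tin"):
        for d in boxes_of(q,p)[:4]:
            c=np.array(d["centre"]);v=p["R"]@c+p["t"]
            print(n,q,round(d["conf"],2),c.round(3),int(p["fx"]*v[0]/v[2]+p["cx"]),int(p["fy"]*v[1]/v[2]+p["cy"]))
E
```

```text
pics
0.0 [6.49424772e-01 1.12349184e-04 2.04392739e-01] [[ 9.99998385e-01  3.51011296e-05 -1.79682412e-03]
 [ 3.56664897e-05 -9.99999950e-01  3.14613026e-04]
 [-1.79681298e-03 -3.14676604e-04 -9.99998336e-01]] [ 0.58439682 -0.25945281  0.32967195] 1.0005425078616415
scene panel 0.84 [ 0.567 -0.212  0.039] 202 254
scene panel_hole0 0.88 [ 0.563 -0.206  0.039] 206 253
scene station 0.58 [0.493 0.252 0.034] 404 267
scene spacer 0.52 [0.414 0.253 0.135] 415 213
scene tray 0.68 [0.448 0.249 0.117] 410 230
scene post 0.54 [0.416 0.032 0.016] 319 230
scene post 0.22 [0.413 0.254 0.136] 415 213
scene cover 0.51 [ 0.493 -0.176  0.039] 228 233
scene busbar 0.8 [0.674 0.007 0.01 ] 281 318
scene spanner 0.7 [ 0.757 -0.182  0.005] 186 334
scene tin 0.59 [0.569 0.462 0.054] 498 308
side panel 0.81 [ 0.531 -0.179  0.04 ] 373 194
side panel_hole0 0.82 [ 0.53  -0.176  0.042] 373 194
side station 0.6 [0.477 0.267 0.044] 298 349
side station 0.35 [ 0.533 -0.173  0.04 ] 371 196
side spacer 0.9 [0.293 0.282 0.021] 386 411
side spacer 0.83 [0.405 0.258 0.135] 338 339
side tray 0.9 [0.451 0.251 0.117] 315 328
side tray 0.23 [ 0.529 -0.178  0.044] 373 194
side post 0.57 [0.408 0.035 0.016] 383 283
side cover 0.88 [ 0.535 -0.015  0.028] 341 241
side busbar 0.78 [0.672 0.005 0.006] 285 231
side spanner 0.56 [ 0.745 -0.184  0.01 ] 299 173
side brush 0.7 [0.734 0.198 0.016] 213 275
side tin 0.95 [0.548 0.469 0.056] 195 427
```

View pics/scene0.png

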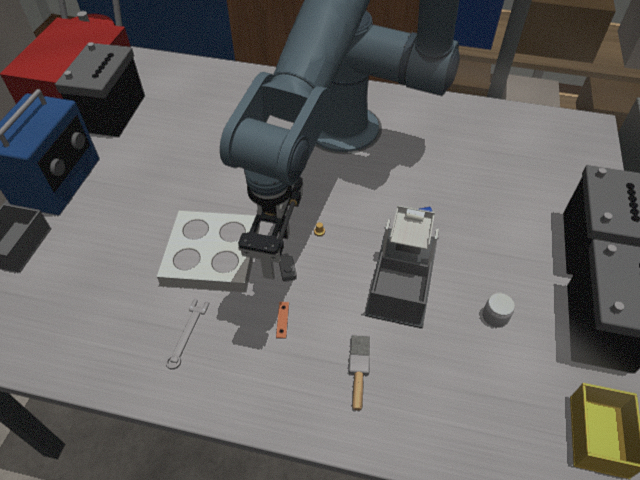

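The scene picture shows the panel with four identical discs at about (196,229), (232,232), (187,259) and (225,261). The station is at (405,265), with the white spacer lying on the tray at (415,213). A second spacer-shaped thing, blue, sits behind the station at (425,210). The discs need no choosing by looks, only by feel. Next I'll rectify the panel's top plane from both cameras and find the circles.

```bash
cat > h.py <<'E'
from cell import ctrl, imaging, boxes_of
import cv2, numpy as np
def rect(p,x0,y0,n=340,z=0.04,s=0.001):
    "top view on plane z: column = x, row = y, 1 mm pixels"
    K=np.array([[p["fx"],0,p["cx"]],[0,p["fy"],p["cy"]],[0,0,1]])
    R=np.array(p["R"]);t=np.array(p["t"])
    H=K@np.column_stack([R[:,0],R[:,1],R[:,2]*z+t])@np.array([[s,0,x0],[0,s,y0],[0,0,1]])
    return cv2.warpPerspective(p["pixels"],H,(n,n),flags=cv2.INTER_LINEAR|cv2.WARP_INVERSE_MAP)
E
python3 - <<'E'
from h import *
out=[]
for n in ("scene","side"):
    p=imaging.capture(n); im=rect(p,0.38,-0.37); 
    g=cv2.medianBlur(cv2.cvtColor(im,cv2.COLOR_RGB2GRAY),5)
    c=cv2.HoughCircles(g,cv2.HOUGH_GRADIENT,1,60,param1=60,param2=14,minRadius=27,maxRadius=34)
    v=im.copy()
    if c is not None:
        for x,y,r in c[0]:
            print(n,round(.38+x/1000,4),round(-.37+y/1000,4),r); cv2.circle(v,(int(x),int(y)),int(r),(255,0,0),1)
    out.append(v)
cv2.imwrite("pics/rect0.png",np.hstack(out)[:,:,::-1])
E
```

```text
scene 0.5745 -0.1555 32.1
scene 0.5875 -0.2445 32.3
scene 0.4855 -0.1685 32.3
scene 0.4975 -0.2575 32.3
side 0.4965 -0.2585 32.3
side 0.5725 -0.1555 32.3
side 0.5835 -0.2455 31.2
side 0.4805 -0.1695 30.1
```

View pics/rect0.png

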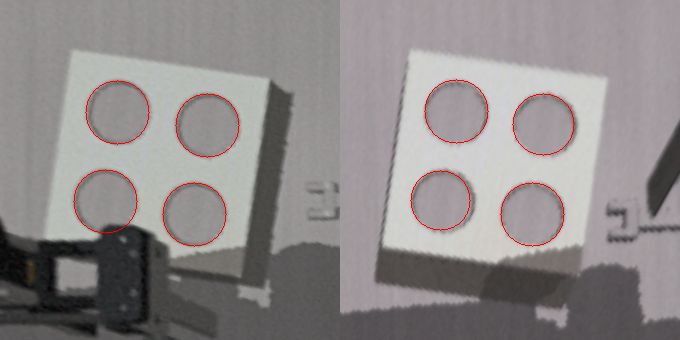

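View pics/side0.png

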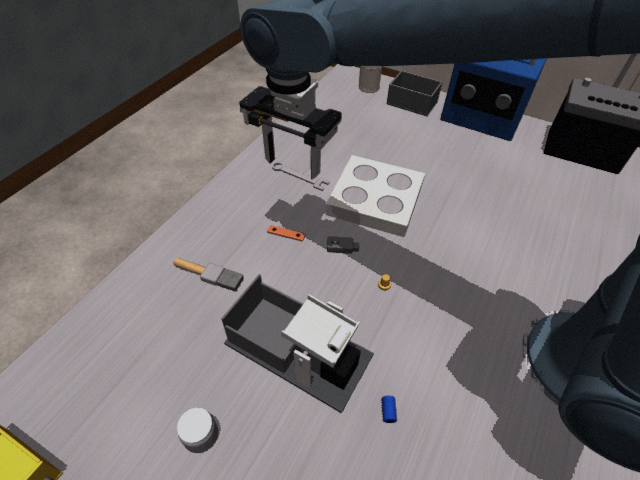

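Both views agree on the disc centres to about 4 mm at z=0.04: A(.574,-.156), B(.586,-.245), C(.485,-.169), D(.497,-.258). The side view shows the white spacer on the tray at (340,337), and the look-alike is the blue tube on the counter at (389,408). I'll close the fingers and go over A.

Request:
arm_command([
  {"dx": -0.25,"dy": 0.52,"dz": 0.4},
  {"dx": -0.25,"dy": 0.52,"dz": 0.4},
  {"dx": -0.25,"dy": 0.52,"dz": 0.4},
  {"dx": -0.25,"dy": 0.52,"dz": 0.4},
  {"dx": -0.25,"dy": 0.52,"dz": 0.4},
], claw=0)

```text
schema error: expected keys dx, dy, dz, yaw
```

Request:
arm_command([
  {"dz": 0.3},
  {"dz": 0.2},
  {},
  {},
  {},
])

```text
schema error: expected keys dx, dy, dz, yaw
```

Request:
arm_command([
  {"dx": -0.25,"dy": 0.52,"dz": 0.4,"yaw": 0},
  {"dx": -0.25,"dy": 0.52,"dz": 0.4,"yaw": 0},
  {"dx": -0.25,"dy": 0.52,"dz": 0.4,"yaw": 0},
  {"dx": -0.25,"dy": 0.52,"dz": 0.4,"yaw": 0},
  {"dx": -0.25,"dy": 0.52,"dz": 0.4,"yaw": 0},
], claw=0)

```text
t: 1.92
tool_pos: [0.5746, -0.157, 0.0849]
eef_rot: [[1.0, 0.0, 0.0], [0.0, -1.0, -0.0], [0.0, 0.0, -1.0]]
force: [0.3, -0.4, 0.2]
finger_gap: 0.501
```

Request:
arm_command([
  {"dx": 0,"dy": 0,"dz": 0.3,"yaw": 0},
  {"dx": 0,"dy": 0,"dz": 0.2,"yaw": 0},
  {"dx": 0,"dy": 0,"dz": 0,"yaw": 0},
  {"dx": 0,"dy": 0,"dz": 0,"yaw": 0},
  {"dx": 0,"dy": 0,"dz": 0,"yaw": 0},
])

```text
t: 2.55
tool_pos: [0.5758, -0.1558, 0.0564]
eef_rot: [[1.0, 0.001, 0.002], [0.001, -1.0, -0.001], [0.002, 0.001, -1.0]]
force: [0.0, -0.9, 0.1]
finger_gap: 0.01
```

Request:
arm_command([
  {"dx": 0,"dy": 0,"dz": 0.15,"yaw": 0},
  {"dx": 0,"dy": 0,"dz": 0.1,"yaw": 0},
  {"dx": 0,"dy": 0,"dz": 0.03,"yaw": 0},
  {"dx": 0,"dy": 0,"dz": 0,"yaw": 0},
  {"dx": 0,"dy": 0,"dz": 0,"yaw": 0},
])

```text
t: 3.18
tool_pos: [0.5751, -0.156, 0.0386]
eef_rot: [[1.0, -0.0, 0.0], [-0.0, -1.0, -0.0], [0.0, 0.0, -1.0]]
force: [-0.4, 0.2, 0.0]
finger_gap: 0.003
```

Request:
arm_command([
  {"dx": 0,"dy": 0,"dz": 0.015,"yaw": 0},
  {"dx": 0,"dy": 0,"dz": 0.015,"yaw": 0},
  {"dx": 0,"dy": 0,"dz": 0,"yaw": 0},
  {"dx": 0,"dy": 0,"dz": 0,"yaw": 0},
  {"dx": 0,"dy": 0,"dz": 0,"yaw": 0},
])

```text
t: 3.8
tool_pos: [0.5752, -0.1561, 0.0382]
eef_rot: [[1.0, 0.0, -0.0], [0.0, -1.0, -0.0], [-0.0, 0.0, -1.0]]
force: [-3.9, 1.1, 9.2]
finger_gap: 0.002
```

A is rigid: 9 N with no give. On to B.

Request:
arm_command([
  {"dx": 0,"dy": 0,"dz": -0.2,"yaw": 0},
  {"dx": 0.09,"dy": 0.74,"dz": 0,"yaw": 0},
  {"dx": 0.09,"dy": 0.74,"dz": 0,"yaw": 0},
  {"dx": 0,"dy": 0,"dz": 0,"yaw": 0},
  {"dx": 0,"dy": 0,"dz": 0.15,"yaw": 0},
])

```text
t: 4.42
tool_pos: [0.5862, -0.2446, 0.0403]
eef_rot: [[1.0, -0.0, 0.001], [-0.0, -1.0, -0.0], [0.001, 0.0, -1.0]]
force: [-0.3, -0.0, 0.1]
finger_gap: 0.003
```

Request:
arm_command([
  {"dx": 0,"dy": 0,"dz": 0.02,"yaw": 0},
  {"dx": 0,"dy": 0,"dz": 0.015,"yaw": 0},
  {"dx": 0,"dy": 0,"dz": 0.015,"yaw": 0},
  {"dx": 0,"dy": 0,"dz": 0,"yaw": 0},
  {"dx": 0,"dy": 0,"dz": 0,"yaw": 0},
])

```text
t: 5.05
tool_pos: [0.5855, -0.2438, 0.0382]
eef_rot: [[1.0, 0.001, -0.002], [0.001, -1.0, 0.001], [-0.002, -0.001, -1.0]]
force: [-5.5, 1.7, 10.5]
finger_gap: 0.002
```

B is rigid too. On to D.

Request:
arm_command([
  {"dx": 0,"dy": 0,"dz": -0.2,"yaw": 0},
  {"dx": -0.74,"dy": 0.11,"dz": 0,"yaw": 0},
  {"dx": -0.74,"dy": 0.11,"dz": 0,"yaw": 0},
  {"dx": 0,"dy": 0,"dz": 0,"yaw": 0},
  {"dx": 0,"dy": 0,"dz": 0.15,"yaw": 0},
])

```text
t: 5.68
tool_pos: [0.4983, -0.2584, 0.0408]
eef_rot: [[1.0, 0.0, 0.003], [0.0, -1.0, -0.002], [0.003, 0.002, -1.0]]
force: [0.2, 0.7, -0.2]
finger_gap: 0.003
```

Request:
arm_command([
  {"dx": 0,"dy": 0,"dz": 0.02,"yaw": 0},
  {"dx": 0,"dy": 0,"dz": 0.015,"yaw": 0},
  {"dx": 0,"dy": 0,"dz": 0.015,"yaw": 0},
  {"dx": 0,"dy": 0,"dz": 0,"yaw": 0},
  {"dx": 0,"dy": 0,"dz": 0,"yaw": 0},
])

```text
t: 6.3
tool_pos: [0.4976, -0.2576, 0.0382]
eef_rot: [[1.0, 0.001, -0.001], [0.001, -1.0, 0.001], [-0.001, -0.001, -1.0]]
force: [-5.0, 4.6, 11.5]
finger_gap: 0.002
```

D is rigid, so C should be the button. I'll still feel it.

Request:
arm_command([
  {"dx": 0,"dy": 0,"dz": -0.2,"yaw": 0},
  {"dx": -0.11,"dy": -0.74,"dz": 0,"yaw": 0},
  {"dx": -0.11,"dy": -0.74,"dz": 0,"yaw": 0},
  {"dx": 0,"dy": 0,"dz": 0,"yaw": 0},
  {"dx": 0,"dy": 0,"dz": 0.15,"yaw": 0},
])

```text
t: 6.92
tool_pos: [0.4853, -0.1702, 0.0407]
eef_rot: [[1.0, 0.0, 0.003], [0.0, -1.0, -0.002], [0.003, 0.002, -1.0]]
force: [-0.0, -0.3, 0.0]
finger_gap: 0.004
```

Request:
arm_command([
  {"dx": 0,"dy": 0,"dz": 0.02,"yaw": 0},
  {"dx": 0,"dy": 0,"dz": 0.015,"yaw": 0},
  {"dx": 0,"dy": 0,"dz": 0.015,"yaw": 0},
  {"dx": 0,"dy": 0,"dz": 0,"yaw": 0},
  {"dx": 0,"dy": 0,"dz": 0,"yaw": 0},
])

```text
t: 7.55
tool_pos: [0.4839, -0.1698, 0.0371]
eef_rot: [[1.0, 0.0, 0.0], [0.0, -1.0, -0.001], [0.0, 0.001, -1.0]]
force: [-2.5, -3.1, 3.9]
finger_gap: 0.008
```

C gives way. Pressing it home.

Request:
arm_command([
  {"dx": 0,"dy": 0,"dz": 0.03,"yaw": 0},
  {"dx": 0,"dy": 0,"dz": 0.03,"yaw": 0},
  {"dx": 0,"dy": 0,"dz": 0.03,"yaw": 0},
  {"dx": 0,"dy": 0,"dz": 0.02,"yaw": 0},
  {"dx": 0,"dy": 0,"dz": 0,"yaw": 0},
])

```text
t: 8.18
tool_pos: [0.4841, -0.1698, 0.032]
eef_rot: [[1.0, 0.001, -0.001], [0.001, -1.0, -0.001], [-0.001, 0.001, -1.0]]
force: [-8.3, -1.5, 18.4]
finger_gap: 0.006
```

It's home: z 0.032, 18 N. I'll hold and look.

Request:
arm_command([
  {"dx": 0,"dy": 0,"dz": 0,"yaw": 0},
  {"dx": 0,"dy": 0,"dz": 0,"yaw": 0},
  {"dx": 0,"dy": 0,"dz": 0,"yaw": 0},
  {"dx": 0,"dy": 0,"dz": 0,"yaw": 0},
  {"dx": 0,"dy": 0,"dz": 0,"yaw": 0},
])

```text
t: 8.8
tool_pos: [0.4841, -0.1698, 0.032]
eef_rot: [[1.0, 0.001, -0.001], [0.001, -1.0, -0.001], [-0.001, 0.001, -1.0]]
force: [-7.7, -0.5, 16.4]
finger_gap: 0.005
```

Request:
arm_command([
  {"dx": 0,"dy": 0,"dz": 0,"yaw": 0},
  {"dx": 0,"dy": 0,"dz": 0,"yaw": 0},
  {"dx": 0,"dy": 0,"dz": 0,"yaw": 0},
  {"dx": 0,"dy": 0,"dz": 0,"yaw": 0},
  {"dx": 0,"dy": 0,"dz": 0,"yaw": 0},
])

```text
t: 9.43
tool_pos: [0.484, -0.1698, 0.032]
eef_rot: [[1.0, 0.001, -0.001], [0.001, -1.0, -0.001], [-0.001, 0.001, -1.0]]
force: [-7.9, -0.2, 17.2]
finger_gap: 0.003
```

```bash
python3 - <<'E'
from h import *
o=[]
for n,(u,v) in (("scene",(405,255)),("side",(300,340))):
    p=imaging.capture(n)
    print(n,[(round(d["conf"],2),np.round(d["centre"],3)) for d in boxes_of("spacer",p)])
    o.append(cv2.resize(p["pixels"][v-80:v+80,u-80:u+80],(390,390),interpolation=cv2.INTER_CUBIC))
cv2.imwrite("pics/hold.png",np.hstack(o)[:,:,::-1]); s=ctrl.state(); print(s["t"],s["tool_pos"],s["force"])
E
```

```text
scene []
side [(0.92, array([0.295, 0.279, 0.021])), (0.79, array([0.593, 0.253, 0.032]))]
9.625 [ 0.48406767 -0.16980848  0.03201752] [-8.85100055 -0.96436826 17.6805513 ]
```

View pics/hold.png

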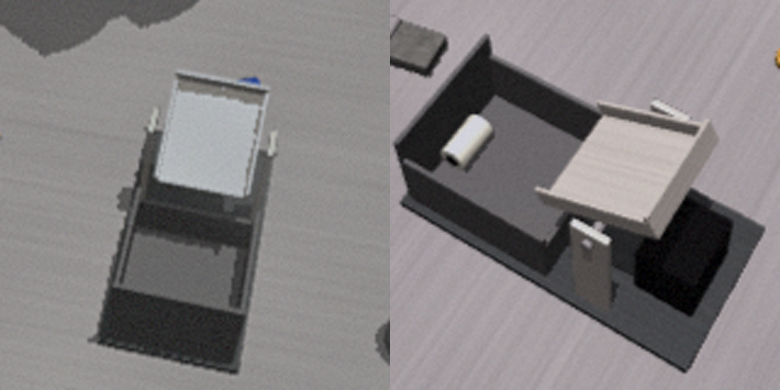

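The picture shows the tray tipped forward. The white spacer lies on the bin floor near the far wall, at about (467,140) in the right-hand crop. Letting go now.

Request:
arm_command([
  {"dx": 0,"dy": 0,"dz": -0.06,"yaw": 0},
  {"dx": 0,"dy": 0,"dz": -0.1,"yaw": 0},
  {"dx": 0,"dy": 0,"dz": -0.4,"yaw": 0},
  {"dx": 0,"dy": 0,"dz": -0.7,"yaw": 0},
  {"dx": 0,"dy": 0,"dz": -0.7,"yaw": 0},
])

```text
t: 10.25
tool_pos: [0.4833, -0.1681, 0.1481]
eef_rot: [[1.0, -0.0, -0.001], [-0.0, -1.0, 0.002], [-0.001, -0.002, -1.0]]
force: [0.5, -0.3, 0.3]
finger_gap: 0.003
```

Request:
arm_command([
  {"dx": 0,"dy": 0,"dz": 0,"yaw": 0},
  {"dx": 0,"dy": 0,"dz": 0,"yaw": 0},
  {"dx": 0,"dy": 0,"dz": 0,"yaw": 0},
  {"dx": 0,"dy": 0,"dz": 0,"yaw": 0},
  {"dx": 0,"dy": 0,"dz": 0,"yaw": 0},
])

```text
t: 10.88
tool_pos: [0.4835, -0.169, 0.1472]
eef_rot: [[1.0, -0.0, -0.001], [-0.0, -1.0, 0.001], [-0.001, -0.001, -1.0]]
force: [-0.1, -0.1, -0.1]
finger_gap: 0.003
```

```bash
python3 - <<'E'
from h import *
o=[]
for n,(u,v) in (("scene",(405,255)),("side",(300,340))):
    p=imaging.capture(n)
    for q in ("spacer","tray","post","cover","busbar","spanner","brush","tin"): print(n,q,[(round(d["conf"],2),np.round(d["centre"],3)) for d in boxes_of(q,p)])
    o.append(cv2.resize(p["pixels"][v-80:v+80,u-80:u+80],(390,390),interpolation=cv2.INTER_CUBIC))
cv2.imwrite("pics/end.png",np.hstack(o)[:,:,::-1]); s=ctrl.state(); print(s["t"],s["tool_pos"],s["force"])
E
```

```text
scene spacer [(0.7, array([ 0.492, -0.177,  0.039]))]
scene tray [(0.88, array([0.443, 0.251, 0.116])), (0.29, array([0.568, 0.461, 0.052]))]
scene post [(0.7, array([0.416, 0.033, 0.012]))]
scene cover [(0.96, array([ 0.553, -0.02 ,  0.021]))]
scene busbar [(0.55, array([0.671, 0.008, 0.011]))]
scene spanner [(0.75, array([ 0.755, -0.181,  0.005])), (0.27, array([ 0.56 , -0.199,  0.041]))]
scene brush [(0.84, array([0.746, 0.195, 0.019]))]
scene tin [(0.61, array([0.566, 0.46 , 0.055]))]
side spacer [(0.7, array([0.593, 0.252, 0.033]))]
side tray [(0.6, array([0.445, 0.247, 0.116])), (0.39, array([0.596, 0.252, 0.035]))]
side post [(0.62, array([0.408, 0.034, 0.014]))]
side cover [(0.68, array([ 0.536, -0.013,  0.029]))]
side busbar [(0.74, array([0.67 , 0.002, 0.006])), (0.22, array([0.548, 0.468, 0.055]))]
side spanner [(0.71, array([ 0.529, -0.176,  0.04 ])), (0.7, array([ 0.743, -0.181,  0.009]))]
side brush [(0.72, array([0.734, 0.198, 0.018])), (0.25, array([ 0.533, -0.174,  0.042]))]
side tin [(0.86, array([0.545, 0.47 , 0.056]))]
11.775 [ 0.48380554 -0.16919485  0.14784563] [ 0.34246037  0.3087386  -0.94015912]
```

View pics/end.png

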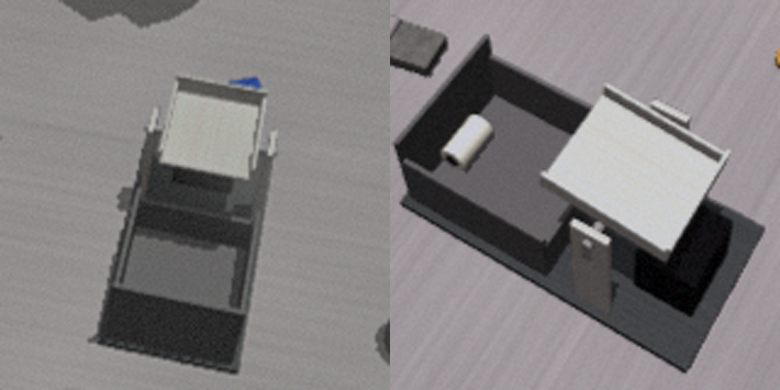

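The spacer stays in the bin and the tray has swung back. Before handing in I'll compare the tray's pose against the first pictures.

```bash
python3 - <<'E'
from h import *
a=cv2.imread("pics/side0.png");p=imaging.capture("side");b=p["pixels"][:,:,::-1].copy()
d=cv2.absdiff(cv2.cvtColor(a,6),cv2.cvtColor(b,6))[260:420,220:380]
print((d>40).sum())
o=[cv2.resize(x[270:370,270:370],(390,390),interpolation=cv2.INTER_CUBIC) for x in (a,b)]
cv2.imwrite("pics/cmp.png",np.hstack(o))
E
```

```text
553
```

View pics/cmp.png

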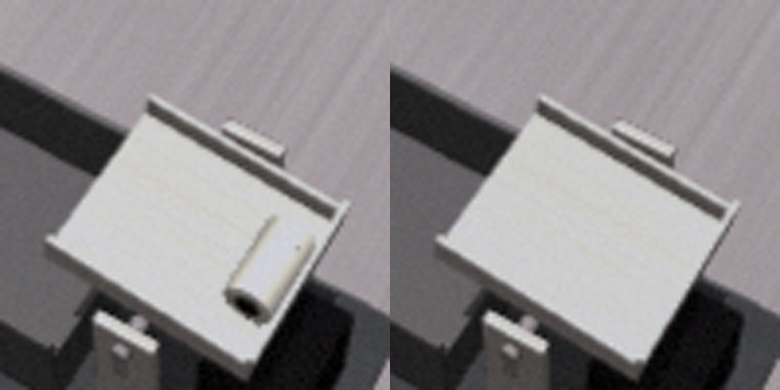

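The tray's edges match the first picture: left corner (47,238) against (437-390,238), right corner (350,205) against (740-390,205). Handing in.

```bash
python3 -c "
from cell import ctrl
print(ctrl.finish_job())"
```

```text
the job is handed in; nothing more can be done
None
```

The job is handed in, at about 12 s on the robot's clock; no verdict is reported.

- **Finding the button:** I felt all four discs with closed fingertips. Three were rigid, at 9–11 N with no give. The fourth, near (0.484, -0.169), gave way.
- **Pressing:** I pressed it home (6 mm of travel, about 17 N) and held it for over 1 s. The white spacer rolled off into the catch bin, and I then let go and lifted clear.

**Last checks:**
- **Spacer:** the side camera puts it in the bin at about (0.593, 0.252, 0.033), unmoved between the last two looks. The scene camera cannot see it because the bin wall hides it. Its one "spacer" report there was false and sat on the panel.
- **Tray:** it matches its starting pose in the side picture.
- **Button:** I did not measure its return directly; I inferred it from the tray, which follows it.
- **Robot:** the tool reads about zero force at z = 0.148.
- **Loose things:** those with a before-and-after report from the same camera read within 6 mm of where they started. One early scene-camera "cover" report sat on the panel and was false; the side view shows the cover unmoved.

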